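# Re-clamp a specimen block in the bench vise with its cut face up

## Task

The resin specimen block stands on end, clamped in the small slide-jaw vise. Slide the jaw back, tip the block over so that it lies flat on the vise bed on its metal plate with the resin face looking up, then slide the jaw in again until the block is held snugly between the two jaws, and let go. Leave the other things on the bench where they are.

Things in the scene. Friction and masses are not known exactly. Their poses are not given: they have to be found in the camera images.
- vise: Low grey steel vise fixed to the bench, 100 mm wide (x), 225 mm long (y -105 to +120); corner lugs 8 mm high reach x = +-77. Origin at bench level on its centre line, z up, +y the way the sliding jaw opens. Flat bed 24 mm above the bench. Fixed jaw: a low bar across the -y end, 100 mm wide, 25 mm thick, top 40 mm above the bench, its clamping face at y = -80 looking to +y.
- jaw (a joint): Opening travel of the sliding jaw, m, 0 to 0.095, growing towards +y of the vise; clear gap between the jaws = 30 mm + this. About 4 N of friction; it stays where it is left. It starts closed up on the block (1 to 3 mm slack). The jaw is a bar 90 mm wide, 20 mm thick, its top 40 mm above the bench, with a 44 mm wide tail behind it, 9 mm high over the bed.
- paddle_top (a point): Centre of the top of the white upright paddle on the sliding jaw's tail, by which the jaw is moved: 12 mm thick along the vise's y, 36 mm wide along x, 50 mm clear above the tail, top 84 mm above the bench. It is 45 mm behind (+y of) the sliding jaw's clamping face, so at vise y = -5 mm + jaw value, x = 0.
- block: Specimen block, 100 to 180 g: aluminium plate 46 wide, 8 thick, 70 long, with an amber resin block 38 x 22 x 60 bonded on one face (30 thick in all), flush at the foot. It starts standing on end on the vise bed, 70 mm tall. Origin: centre of the 46 x 30 foot. Own z: from the foot along the length (up at start); x: across the width; y: from resin face (y -15) to back of plate (y +15).
- block_mid (a point): Middle of the block, 35 mm from the foot along its z, half-way through its 30 mm thickness. Lying on its plate the block is 30 mm high and 70 mm long between the jaws.
- block_face (a point): Middle of the resin face, where a pale disc (the specimen) shows; this face must end up on top. At the start it stands against the fixed jaw and the plate is on the sliding-jaw side (block y along vise y): with the jaw open, tipping the block towards the sliding jaw lays it on its plate. That needs a clear gap of about 105 mm (jaw over 0.075).
- reagent_bottle: Bystander: amber bottle, 64 mm diameter, 150 mm tall; origin under its centre.
- stain_jar: Bystander: open glass jar, 68 mm diameter, 80 mm tall; origin under its centre.
- brush: Bystander: brush 170 mm long, lying on the bench along its x.
- wrench: Bystander: wrench 130 mm long, lying on the bench along its x.
- cassette_a: Bystander: white plastic cassette with wax, 40 x 28 x 15 mm; origin under its centre.
- cassette_b: Bystander: another such cassette.
- cassette_tray: Bystander: plywood tray with four cells, 160 x 110 x 30 mm; origin under its centre.
- wide_jar: Bystander: white jar, 80 mm diameter, 100 mm tall; origin under its centre.
Things that resemble listed ones, but are neither listed nor needed, are in the scene too. What is shaped like the vise but green or pink is not meant. Of the things that look like the block, the smaller one is meant.

How it is judged:
By the outcome, as a careful person would: the job done as asked, in the order asked, and still so for the second after the job is handed in, with the robot touching nothing.
It also fails if it takes over 61 s, if anything falls off the work surface, if the arm or the gripper's body presses on something with over 40 N, if the wrist force passes 120 N, or if a joint passes its speed limit or range.

## Robot

A 6-joint arm with a two-finger parallel gripper is mounted at the origin on the work surface. World frame = base frame: x ahead of the robot, y to its left, z up, the work surface at z = 0. Lengths are in m, angles in rad, forces in N, time in s.
With the tool pointing down it reaches from about 0.375 to 0.9 m from the base axis. Payload 3.1 kg.
Tool frame: the origin (TCP) lies between the finger pads; the fingertips stand 19 mm ahead of it and the grasp point (between the pads) is the TCP; z points along the fingers, y is the line along which they close (so a half turn about z gives the same grasp; the last joint's range is limited). The gripper opens to 87 mm and grips with 3 to 60 N. Pads are 19 mm wide; open, the fingers measure 117 mm over their backs; the gripper's body (75 mm by 190 mm) begins 51 mm behind the grasp point.
Start: joints at [-1.401, 0.527, 1.433, -0, 1.181, -0.178], TCP at [0.213, -0.588, 0.242] pointing down, gripper open.
Joint ranges: [-3.08, 3.08], [-0.75, 2.2], [0.22, 2.44], [-1.43, 4.57], [0, 2.65], [-2.85, 2.85]. Speed limits (rad/s): [2.79, 2.79, 3.14, 3.14, 3.14, 3.14].

## Interface

Orientations are given as a unit quaternion [x, y, z, w].
In Python, from rig import robot, camera, camera_info, hand_in gives the robot as it stands.
- The arm moves only by the shell command python3 -m handwheel 'ROWS' [FORCE]. ROWS is a JSON object of lists of equal length, an entry for each row: "hand": the opening, from 0 (shut) to 1 (fully open); "translation": the shift along the world's x, y, z in mm, a list of three; "turn": the turn, a rotation vector about the world's x, y, z in rad, a list of three. In form: {"hand": [hand, ...], "translation": [[tx, ty, tz], ...], "turn": [[ax, ay, az], ...]}. A call has 1 to 12 rows; each row is the pose to reach, as a shift and turn from the pose commanded when the call began; what a row does not reach only later rows make up. A row lasts 1/12 s, in which the tool goes at most 41.7 mm and 7.16 degrees, less where a joint would pass 70% of its speed; a pose out of reach is approached as far as the arm can. A call with a gripper value outside its range is refused whole. The fingers move at their own pace and stop on an object; FORCE is the grip in N (left out, the last holds). Time passes only in rows, so rows that repeat a pose let the fingers close. It gives the time, the measured TCP pose, the force, the opening and the grip force at its end, in the units of the state.
- robot.get_obs(): the state, without advancing time (a new reading comes with each control period).
- camera(name): name is "scene" or "top" or "wrist"; returns (picture, depth): 480x640x3 uint8, red, green, blue; 480x640 float32, m along the optical axis (not along the pixel's ray), 0 where there is no reading.
- camera_info(name): a dict with "vertical_fov" (degrees; the focal length in pixels is half the picture's height over the tangent of half this angle, whatever the lens; pixels are square), "cx", "cy" (the principal point, pixels), "world_from_camera" (4x4, takes a point from camera to world coordinates). Camera axes: x right, y down, z forward; pixel columns grow to the right and rows downward; lengths in m; the calibration is good to about 2 mm. The wrist camera is an equidistant fisheye: a pixel r from the principal point sees the ray r / f radians off the axis. A picture is of the moment at which its call begins: read the wrist's pose just before it. camera_info takes no time and is no camera call; for the wrist camera it gives the pose at the moment of the call.
- hand_in(): hands the job in; it is judged then, once.
The state is a dict: "time": time; "q": joint angles; "joint_velocities": joint speeds; "joint_torque": joint torques, N m; "position": TCP position; "tool_rot": TCP orientation; "ft_force": force on the tool from outside, world axes, zero at the start; "moment": the same for the moment, N m; "grip_width": finger opening in m; "grip_force": force on a finger pad.
Only numpy, scipy, OpenCV 4.12 (cv2) and the standard library are available. Lean on these libraries where they do the work, as an engineer would, in place of code of your own. Each camera call takes 0.05 s, during which the arm holds its last target. There are 200 camera calls.

## Working session

There is one attempt and no reset: what is moved stays moved. The work goes in short steps, Python scripts to look and compute and a shell command to move; the robot and the scene stay as the last step left them, time stands still between calls to the robot, and variables do not carry over. Pictures are saved under pics/ and viewed, at most 10 in all, crops included, and the job is handed in when it is done.

```bash
mkdir -p pics; ls; python3 - <<'E'
from rig import robot,camera,camera_info
import cv2,numpy as np
for n in("scene","top"):
    p,d=camera(n); cv2.imwrite(f"pics/{n}0.png",p[:,:,::-1]); np.savez(f"{n}0.npz",p=p,d=d)
    i=camera_info(n); print(n,i)
o=robot.get_obs();print(o["time"],o["position"],o["tool_rot"],o["grip_width"])
E
```

```text
pics
scene {'vertical_fov': 57.75727184424933, 'cx': 322.1511133352502, 'cy': 232.73008689654768, 'world_from_camera': array([[ 0.62494978,  0.44135204, -0.64393023,  1.0329652 ],
       [ 0.78055957, -0.33971744,  0.52470831, -0.44575019],
       [ 0.01282675, -0.83054225, -0.5568079 ,  0.58996431],
       [ 0.        ,  0.        ,  0.        ,  1.        ]])}
top {'vertical_fov': 47.669087321805534, 'cx': 316.8475486296066, 'cy': 247.27949759409344, 'world_from_camera': array([[-0.0218535 , -0.98924797,  0.14460592,  0.28551598],
       [-0.99974798,  0.02236691,  0.00192543,  0.00847574],
       [-0.00513911, -0.1445274 , -0.98948745,  1.50715676],
       [ 0.        ,  0.        ,  0.        ,  1.        ]])}
0.1 [ 0.21294736 -0.58696273  0.24067148] [ 9.84915230e-01  1.73034847e-01  1.50246579e-05 -9.64482644e-04] 0.08704699595842227
```

View pics/scene0.png

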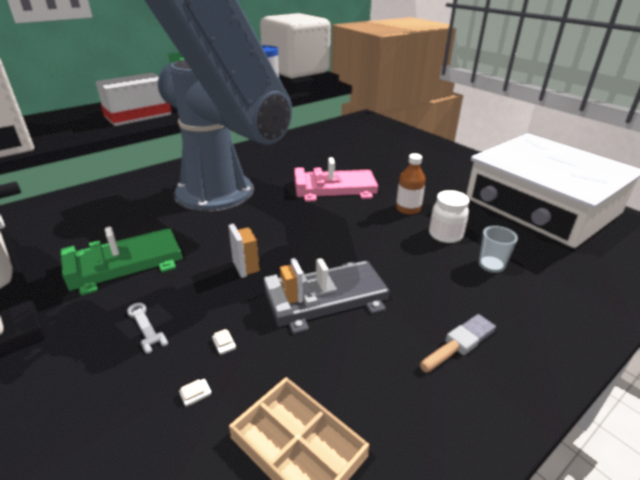

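View pics/top0.png

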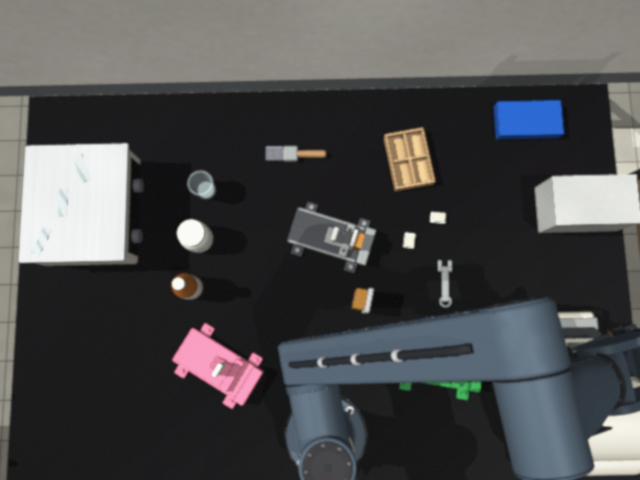

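Grey vise at top view ≈(332,237), fixed jaw at its right end (≈367,245), block (amber) ≈(360,241), paddle ≈(333,234). The larger look-alike stands free at (363,300). Next I measure the vise.

```bash
cat > h.py <<'E'
import numpy as np,cv2
from rig import robot,camera,camera_info
def cloud(n,d):
    i=camera_info(n);f=240/np.tan(np.radians(i["vertical_fov"]/2))
    v,u=np.mgrid[:480,:640];T=i["world_from_camera"]
    P=np.stack([(u-i["cx"])/f*d,(v-i["cy"])/f*d,d],-1)
    return P@T[:3,:3].T+T[:3,3]
E
python3 - <<'E'
from h import *
for n in("top","scene"):
    z=np.load(n+"0.npz");W=cloud(n,z["d"]);p=z["p"].astype(int)
    near=(abs(W[...,0]-.55)<.35)&(abs(W[...,1])<.35)&(z["d"]>0)
    if n=="top":
        box=np.zeros((480,640),bool);box[200:275,283:382]=1
    else:
        box=np.zeros((480,640),bool);box[250:330,258:390]=1
    near&=box
    H=W[...,2]
    print(n,"hist",np.histogram(H[near],np.arange(-.01,.12,.005)))
    bed=near&(H>.017)&(H<.06)
    pts=W[bed][:,:2]
    r=cv2.minAreaRect((pts*1000).astype(np.float32));print("bed rect",r)
    for lo,hi,l in((.076,.090,"paddle?"),(.088,.1,"blocktop")):
        m=near&(H>lo)&(H<hi);print(l,m.sum(),W[m].mean(0),np.ptp(W[m],0), p[m].mean(0))
    amber=near&(p[...,0]>p[...,2]+50)
    print("amber",amber.sum(),W[amber].mean(0),W[amber].min(0),W[amber].max(0))
    white=near&(p.min(-1)>150);print("white",white.sum())
    nl,L,st,c=cv2.connectedComponentsWithStats(white.astype(np.uint8))
    for k in range(1,nl):
        m=L==k
        if m.sum()>10: print(m.sum(),c[k],W[m].mean(0),W[m].min(0),W[m].max(0))
E
```

```text
top hist (array([ 299, 1789, 1784,  448,  128,  258,  982,  636,  202,  355,  223,
         30,    5,    6,    4,    6,    7,   29,   99,   56,   34,   15,
          1,    0,    0]), array([-0.01 , -0.005,  0.   ,  0.005,  0.01 ,  0.015,  0.02 ,  0.025,
        0.03 ,  0.035,  0.04 ,  0.045,  0.05 ,  0.055,  0.06 ,  0.065,
        0.07 ,  0.075,  0.08 ,  0.085,  0.09 ,  0.095,  0.1  ,  0.105,
        0.11 ,  0.115]))
bed rect ((531.0630493164062, -25.478439331054688), (225.08042907714844, 140.0708465576172), 71.17610931396484)
paddle? 183 [ 0.51717701 -0.07752374  0.08337548] [0.05752306 0.08760551 0.01368097] [194.19125683 166.34972678 127.45901639]
blocktop 64 [ 0.51490717 -0.08461169  0.09290251] [0.04522248 0.08156118 0.0118834 ] [200.671875 194.296875 182.765625]
amber 123 [ 0.50984473 -0.10155765  0.0776552 ] [ 0.49012094 -0.11956986  0.01934673] [ 0.54024473 -0.08719362  0.09268548]
white 414
91 [352.72527473 233.93406593] [ 0.52946333 -0.08557273  0.07207749] [ 0.49518319 -0.10098827  0.02068129] [ 0.56574429 -0.07523242  0.10042425]
117 [332.09401709 233.94017094] [ 0.532781
[... 2042 characters left out ...]
    299.76923077] [ 0.58415287 -0.02510199  0.02698093] [ 0.54935095 -0.1188375   0.02429363] [0.61474132 0.05874837 0.02978495]
72 [310.68055556 298.04166667] [ 0.55531934 -0.08145631  0.04188309] [ 0.54446594 -0.09219914  0.02701349] [ 0.56555814 -0.06184158  0.04409181]
112 [282.54464286 306.25      ] [ 0.54160816 -0.1348263   0.04210375] [ 0.52938054 -0.14847705  0.03689336] [ 0.55311182 -0.12195395  0.04510596]
29 [375.82758621 303.10344828] [0.61949581 0.02661823 0.01455065] [0.60886745 0.02150907 0.00871192] [0.62604474 0.03376247 0.01727837]
35 [298.54285714 322.57142857] [ 0.57029257 -0.12068086  0.01511377] [ 0.56140989 -0.12628146  0.00872896] [ 0.5758378  -0.11517212  0.01737825]
```

```bash
python3 - <<'E'
from h import *
a=np.radians(-19);X=np.array([np.cos(a),np.sin(a)]);Y=np.array([-np.sin(a),np.cos(a)])
for n in("top","scene"):
    z=np.load(n+"0.npz");W=cloud(n,z["d"]);p=z["p"].astype(int);H=W[...,2]
    c=np.array([.527,-.032]) # paddle approx
    q=W[...,:2]-c; s=q@X; t=q@Y
    reg=(z["d"]>0)&(abs(s)<.075)&(t>-.13)&(t<.15)
    def rep(l,m):
        P=np.c_[s[m],t[m],H[m]]*1000
        print(n,l,m.sum(),"s",np.percentile(P[:,0],[3,50,97]).round(1),"t",np.percentile(P[:,1],[3,50,97]).round(1),"z",np.median(P[:,2]).round(1))
    bed=reg&(H>.02)&(H<.0285);rep("bed",bed)
    r=cv2.minAreaRect((W[reg&(H>.02)&(H<.05)][:,:2]*1000).astype(np.float32));print(r)
    rep("paddletop",reg&(H>.079)&(H<.09)&(abs(t)<.03))
    rep("blocktop",reg&(H>.089)&(H<.099)&(t<-.03))
    rep("fixedjaw",reg&(H>.036)&(H<.045)&(t<-.08))
    rep("slidejaw",reg&(H>.036)&(H<.045)&(t<-.0)&(t>-.06)&(abs(s)>.024))
    for l,m in(("fixed",reg&(H>.036)&(H<.046)&(t<-.08)),("back bed",bed&(t>.03)&(abs(s)<.048))):
        r=cv2.minAreaRect((W[m][:,:2]*1000).astype(np.float32));print(l,r)
    m=reg&(H>.088)&(H<.099)&(t<-.03);print("block top rect",cv2.minAreaRect((W[m][:,:2]*1000).astype(np.float32)))
print("X",X,"Y",Y)
E
```

```text
top bed 1505 s [-44.3  -0.8  51.5] t [-72.9  44.9 115.2] z 23.9
((532.855224609375, -26.064186096191406), (225.59170532226562, 101.33832550048828), 71.57354736328125)
top paddletop 52 s [-12.7   4.4  21.4] t [-8.4 -3.3  2.4] z 83.4
top blocktop 53 s [-15.3   8.4  26.8] t [-71.2 -54.5 -50. ] z 93.5
top fixedjaw 273 s [-43.3   3.7  51. ] t [-104.1  -92.7  -81.2] z 39.7
top slidejaw 96 s [-39.6  27.   47.9] t [-47.4 -38.  -28.6] z 39.8
fixed ((500.7584533691406, -120.67025756835938), (24.559783935546875, 100.16647338867188), 71.50420379638672)
back bed ((551.437744140625, 38.830078125), (89.70063018798828, 95.12712097167969), 70.79866790771484)
block top rect ((511.7141418457031, -94.37594604492188), (28.03441619873047, 44.11638641357422), 71.81015014648438)
scene bed 2352 s [-40.9  27.9  55.8] t [-85.7  48.1 115.5] z 26.3
((535.2605590820312, -26.296646118164062), (225.99472045898438, 103.83711242675781), 71.2547836303711)
scene paddletop 93 s [-7.8  9.1 22.9] t [-8.6 -4.3  2. ] z 85.7
scene blocktop 99 s [-13.   12.   31.6] t [-57.4 -54.7 -50.1] z 95.8
scene fixedjaw 514 s [-38.6  12.4  55.6] t [-104.4  -92.9  -80.8] z 42.3
scene slidejaw 177 s [-26.1  36.6  51.1] t [-56.8 -39.1 -11.2] z 41.9
fixed ((502.8189697265625, -121.462646484375), (24.768590927124023, 102.47958374023438), 71.1231460571289)
back bed ((552.5813598632812, 39.152549743652344), (90.96083068847656, 94.30200958251953), 71.45763397216797)
block top rect ((517.5748291015625, -86.3446044921875), (44.0999641418457, 27.076086044311523), 10.042330741882324)
X [ 0.94551858 -0.32556815] Y [0.32556815 0.94551858]
```

Vise: yaw ≈ −18.6°, origin ≈ (0.532,−0.033), paddle top ≈ (0.531,−0.036,0.084), block top ≈ (0.512,−0.094,0.0935). Heights and sizes (225, 100, 44×28) agree with the given values. Moving above the paddle.

```bash
python3 -m handwheel '{"hand":[0.5,0.5,0.5,0.5,0.5,0.5,0.5,0.5,0.5,0.5,0.5,0.5],"translation":[[318,552,-60],[318,552,-60],[318,552,-60],[318,552,-60],[318,552,-60],[318,552,-60],[318,552,-60],[318,552,-60],[318,552,-60],[318,552,-60],[318,552,-60],[318,552,-60]],"turn":[[0,0,-0.674],[0,0,-0.674],[0,0,-0.674],[0,0,-0.674],[0,0,-0.674],[0,0,-0.674],[0,0,-0.674],[0,0,-0.674],[0,0,-0.674],[0,0,-0.674],[0,0,-0.674],[0,0,-0.674]]}' 20
```

```text
time: 1.1
position: [0.4611, -0.1558, 0.1945]
tool_rot: [0.987, -0.163, -0.0, -0.0]
ft_force: [0.3, -0.7, -0.4]
grip_width: 0.0435
grip_force: 0.0
```

```bash
python3 -m handwheel '{"hand":[0.45,0.45,0.45,0.45,0.45,0.45],"translation":[[55,97,-12],[55,97,-12],[55,97,-12],[55,97,-12],[55,97,-12],[55,97,-12]],"turn":[[0,0,0],[0,0,0],[0,0,0],[0,0,0],[0,0,0],[0,0,0]]}'; python3 - <<'E'
from h import *
p,d=camera("wrist");cv2.imwrite("pics/w1.png",p[:,:,::-1]);print(camera_info("wrist"))
E
```

```text
time: 1.6
position: [0.5152, -0.061, 0.1826]
tool_rot: [0.987, -0.162, -0.001, 0.0]
ft_force: [-0.7, -0.6, 0.5]
grip_width: 0.0394
grip_force: 0.0
{'vertical_fov': 65.70646984690485, 'cx': 318.8891810966083, 'cy': 240.40850910738715, 'world_from_camera': array([[-3.21918119e-01, -9.12174743e-01, -2.53586204e-01,
         5.84412974e-01],
       [-9.46767450e-01,  3.10253778e-01,  8.58719272e-02,
        -8.47599092e-02],
       [ 3.45874723e-04,  2.67730893e-01, -9.63493669e-01,
         3.26638561e-01],
       [ 0.00000000e+00,  0.00000000e+00,  0.00000000e+00,
         1.00000000e+00]])}
```

View pics/w1.png

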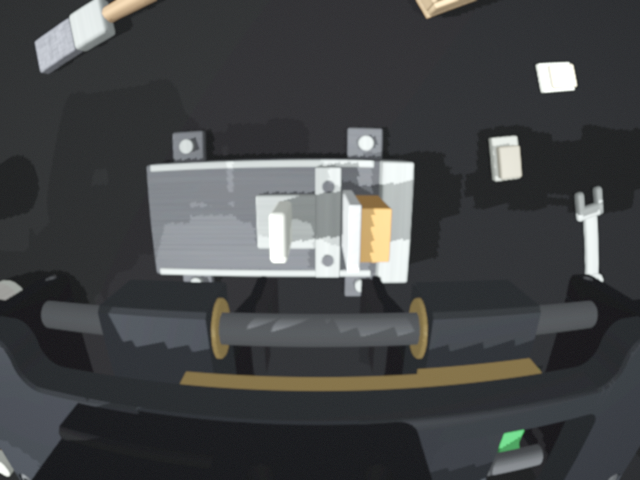

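Wrist view: paddle at (280,230), plate/amber block at (350–390,230), well aligned with the gripper, and the fingers are clear. Shift over the paddle, descend and grip.

```bash
python3 -m handwheel '{"hand":[0.45,0.45,0.45,0.45,0.45,0.45,0.45,0.45,0,0,0,0],"translation":[[16,24,0],[16,24,-20],[16,24,-55],[16,24,-85],[16,24,-105],[16,24,-117],[16,24,-117],[16,24,-117],[16,24,-117],[16,24,-117],[16,24,-117],[16,24,-117]],"turn":[[0,0,0],[0,0,0],[0,0,0],[0,0,0],[0,0,0],[0,0,0],[0,0,0],[0,0,0],[0,0,0],[0,0,0],[0,0,0],[0,0,0]]}' 25;  python3 -m handwheel '{"hand":[0,0,0,0],"translation":[[0,0,0],[0,0,0],[0,0,0],[0,0,0]],"turn":[[0,0,0],[0,0,0],[0,0,0],[0,0,0]]}' 25
```

```text
time: 2.65
position: [0.5322, -0.037, 0.0668]
tool_rot: [0.987, -0.162, 0.001, 0.0]
ft_force: [-0.5, 0.6, 0.5]
grip_width: 0.0202
grip_force: 0.0
time: 2.98
position: [0.532, -0.0368, 0.0664]
tool_rot: [0.987, -0.162, 0.0, 0.0]
ft_force: [-0.3, -1.3, 6.1]
grip_width: 0.0118
grip_force: 25.0
```

```bash
python3 -m handwheel '{"hand":[0,0,0,0,0,0,0,0,0,0,0],"translation":[[2.7,8,0],[5.4,16.1,0],[8.1,24.2,0],[10.8,32.2,0],[13.5,40.3,0],[16.3,48.4,0],[19,56.4,0],[21.7,64.5,0],[24.4,72.5,0],[27.1,80.6,0],[27.1,80.6,0]],"turn":[[0,0,0],[0,0,0],[0,0,0],[0,0,0],[0,0,0],[0,0,0],[0,0,0],[0,0,0],[0,0,0],[0,0,0],[0,0,0]]}'; python3 -m handwheel '{"hand":[0.4,0.4,0.4,0.4,0.4,0.4,0.4,0.4,0.4],"translation":[[0,0,0],[0,0,0],[0,0,0],[0,0,30],[0,0,60],[0,0,100],[0,0,110],[0,0,110],[0,0,110]],"turn":[[0,0,0],[0,0,0],[0,0,0],[0,0,0],[0,0,0],[0,0,0],[0,0,0],[0,0,0],[0,0,0]]}' ; python3 - <<'E'
from h import *
a=np.radians(-18.6);X=np.array([np.cos(a),np.sin(a)]);Y=np.array([-np.sin(a),np.cos(a)]);O=np.array([.5316,-.0333])
img=[]
for n in("top","scene"):
    p,d=camera(n);img.append(p)
    W=cloud(n,d);H=W[...,2];q=W[...,:2]-O;s=q@X;t=q@Y
    for l,lo,hi,t0,t1 in(("block",.088,.1,-.1,-.02),("paddle",.079,.09,.03,.11)):
        m=(H>lo)&(H<hi)&(t>t0)&(t<t1)&(abs(s)<.04)
        if m.sum()>5:
            P=np.c_[s,t][0:0] if 0 else np.c_[s[m],t[m]]*1000
            print(n,l,m.sum(),np.percentile(P,[3,50,97],axis=0).round(1).tolist(),cv2.minAreaRect(P.astype(np.float32)))
cv2.imwrite("pics/s2.png",cv2.resize(img[1][190:370,200:440,::-1],(720,540)))
E
```

```text
time: 3.9
position: [0.5595, 0.0445, 0.0664]
tool_rot: [0.987, -0.162, 0.001, 0.0]
ft_force: [-0.4, 0.4, 5.2]
grip_width: 0.0119
grip_force: 25.0
time: 4.65
position: [0.5585, 0.0438, 0.1758]
tool_rot: [0.987, -0.162, 0.0, -0.0]
ft_force: [-1.0, -0.5, -0.3]
grip_width: 0.0345
grip_force: 0.0
top block 64 [[-18.9, -76.6], [-0.9, -55.1], [21.3, -50.5]] ((1.27105712890625, -64.70207214355469), (43.95957565307617, 28.652835845947266), 1.340406894683838)
scene block 107 [[-18.3, -58.1], [6.5, -55.3], [25.9, -50.3]] ((3.8461780548095703, -59.35348892211914), (18.44904327392578, 47.71501541137695), 89.7707290649414)
scene paddle 93 [[-13.7, 76.6], [5.6, 80.8], [18.9, 87.2]] ((2.3645782470703125, 82.3364028930664), (11.86020278930664, 35.55415725708008), 89.61695098876953)
```

View pics/s2.png

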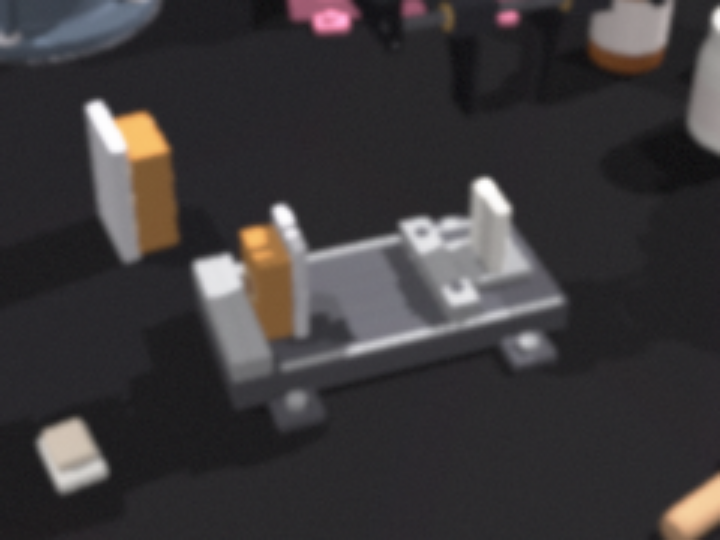

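Jaw now ≈0.087 open, block still standing at vise (2,−64.5) mm, plate on the jaw side. Yaw 90° above the block's plate, then tilt.

```bash
python3 -m handwheel '{"hand":[0.8,0.8,0.8,0.8,0.8,0.8,0.8,0.8,0.8,0.8,0.8,0.8],"translation":[[-10,-32,0],[-20,-64,0],[-30,-96,0],[-42,-128,0],[-42,-128,0],[-42,-128,0],[-42,-128,0],[-42,-128,0],[-42,-128,0],[-42,-128,0],[-42,-128,0],[-42,-128,0]],"turn":[[0,0,1.571],[0,0,1.571],[0,0,1.571],[0,0,1.571],[0,0,1.571],[0,0,1.571],[0,0,1.571],[0,0,1.571],[0,0,1.571],[0,0,1.571],[0,0,1.571],[0,0,1.571]]}'; python3 -m handwheel '{"hand":[0.8,0.8,0.8,0.8,0.8],"translation":[[0,0,0],[0,0,0],[0,0,0],[0,0,0],[0,0,0]],"turn":[[0,0,0.072],[0,0,0.072],[0,0,0.072],[0,0,0.072],[0,0,0.072]]}'; python3 - <<'E'
from h import *
print(robot.get_obs()["q"])
E
```

```text
time: 5.75
position: [0.5154, -0.0837, 0.1736]
tool_rot: [0.836, 0.549, -0.001, -0.002]
ft_force: [0.4, 0.7, -0.5]
grip_width: 0.0696
grip_force: 0.0
time: 6.17
position: [0.5164, -0.084, 0.1752]
tool_rot: [0.818, 0.576, -0.0, -0.001]
ft_force: [0.1, -0.4, 0.4]
grip_width: 0.0697
grip_force: 0.0
[-3.75083914e-01  4.86691102e-01  1.75252091e+00  7.73825786e-06
  9.03766532e-01 -3.17449609e-02]
```

```bash
python3 -m handwheel '{"hand":[0.8,0.8,0.8,0.8,0.8,0.8,0.8],"translation":[[0,0,0],[0,0,0],[0,0,0],[0,0,0],[0,0,-20],[0,0,-45],[0,0,-45]],"turn":[[0.413,-0.139,0.019],[0.413,-0.139,0.019],[0.413,-0.139,0.019],[0.413,-0.139,0.019],[0.413,-0.139,0.019],[0.413,-0.139,0.019],[0.413,-0.139,0.019]]}'; python3 - <<'E'
from h import *
from scipy.spatial.transform import Rotation as R
p,d=camera("wrist");cv2.imwrite("pics/w3.png",p[:,:,::-1])
o=robot.get_obs();M=R.from_quat(o["tool_rot"]).as_matrix();print(o["q"],M)
E
```

```text
time: 6.75
position: [0.5147, -0.0839, 0.1277]
tool_rot: [0.793, 0.569, 0.173, -0.131]
ft_force: [-0.0, 0.4, 0.3]
grip_width: 0.0691
grip_force: 0.0
[-0.60990058  0.60370008  1.81643864  0.52713175  0.93216309 -0.64817628] [[ 0.29128386  0.94817027  0.12699152]
 [ 0.85783303 -0.31764236  0.40401215]
 [ 0.4234102  -0.0087447  -0.90589587]]
```

View pics/w3.png

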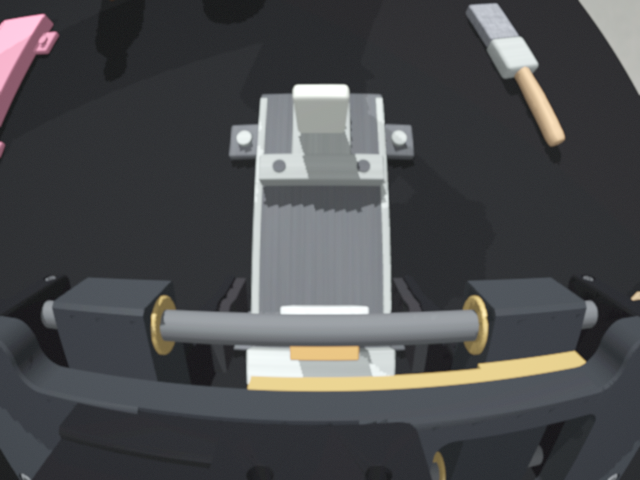

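The block's plate (282–368, 312) is centred between the fingers (≈238 and ≈405). Descend and grip.

```bash
python3 -m handwheel '{"hand":[0.8,0.8,0.8,0.8,0.3,0.3,0.3,0.3,0.3,0.3,0.3,0.3],"translation":[[1.5,-0.7,-15],[1.5,-0.7,-30],[1.5,-0.7,-46],[1.5,-0.7,-46],[1.5,-0.7,-46],[1.5,-0.7,-46],[1.5,-0.7,-46],[1.5,-0.7,-46],[1.5,-0.7,-46],[1.5,-0.7,-46],[1.5,-0.7,-46],[1.5,-0.7,-46]],"turn":[[0,0,0],[0,0,0],[0,0,0],[0,0,0],[0,0,0],[0,0,0],[0,0,0],[0,0,0],[0,0,0],[0,0,0],[0,0,0],[0,0,0]]}' 15
```

```text
time: 7.8
position: [0.5186, -0.0848, 0.0857]
tool_rot: [0.792, 0.57, 0.175, -0.128]
ft_force: [-0.6, -1.0, 6.5]
grip_width: 0.0457
grip_force: 15.0
```

```bash
python3 -m handwheel '{"hand":[0.3,0.3,0.3,0.3,0.3,0.3,0.3,0.3,0.3,0.3,0.3,0.3],"translation":[[0,0,5],[2.2,6.6,5],[4.5,13.3,4.2],[6.6,19.7,2.6],[8.7,26,0.3],[10.8,31.9,-2.8],[12.6,37.5,-6.5],[14.4,42.8,-11],[16,47.4,-15.9],[17.3,51.5,-21.5],[17.3,51.5,-21.5],[17.3,51.5,-21.5]],"turn":[[0,0,0],[-0.108,0.036,0],[-0.215,0.072,0],[-0.323,0.109,0],[-0.43,0.145,0],[-0.538,0.181,0],[-0.645,0.217,0],[-0.753,0.253,0],[-0.86,0.29,0],[-0.968,0.326,0],[-0.968,0.326,0],[-0.968,0.326,0]]}'; python3 - <<'E'
from h import *
p,d=camera("scene");cv2.imwrite("pics/s4.png",cv2.resize(p[190:370,200:440,::-1],(720,540)))
E
```

```text
time: 8.8
position: [0.5356, -0.0315, 0.062]
tool_rot: [0.777, 0.56, -0.236, 0.166]
ft_force: [-0.5, 0.4, -1.9]
grip_width: 0.0457
grip_force: 15.0
```

View pics/s4.png

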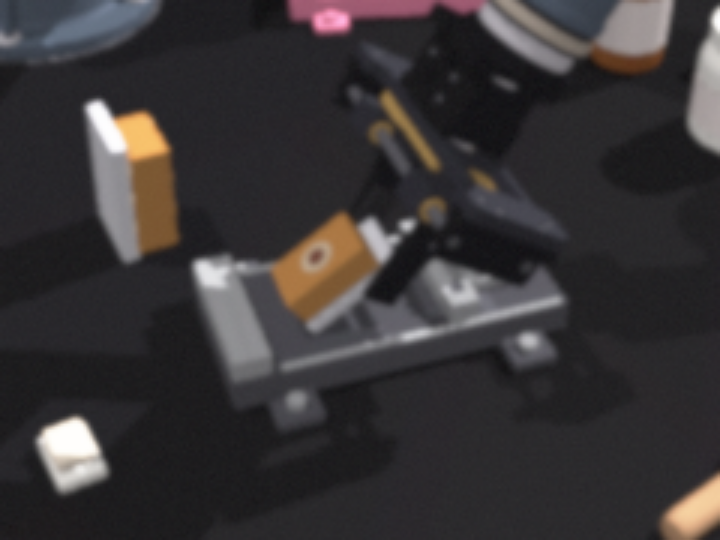

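Block held tilted ≈58°, resin face with its disc upward at (318,257), foot just off the bed. Lower with a lighter grip, then let go.

```bash
python3 -m handwheel '{"hand":[0.3,0.3,0.3,0.3,0.3,0.3,0.3],"translation":[[0,0,-2],[0.3,1,-4],[0.7,2,-6],[1,3,-8],[1.3,4,-10],[1.6,4.7,-12],[1.6,4.7,-12]],"turn":[[0,0,0],[0,0,0],[0,0,0],[0,0,0],[0,0,0],[0,0,0],[0,0,0]]}' 5;python3 -m handwheel '{"hand":[0.8,0.8,0.8,0.8,0.8],"translation":[[0,0,0],[0,0,0],[0,0,0],[0,0,0],[0,0,0]],"turn":[[0,0,0],[0,0,0],[0,0,0],[0,0,0],[0,0,0]]}'; python3 - <<'E'
from h import *
p,d=camera("scene");cv2.imwrite("pics/s5.png",cv2.resize(p[190:370,200:440,::-1],(720,540)))
E
```

```text
time: 9.43
position: [0.5372, -0.0288, 0.0511]
tool_rot: [0.778, 0.559, -0.236, 0.167]
ft_force: [-0.1, 0.5, -0.2]
grip_width: 0.0462
grip_force: 5.0
time: 9.85
position: [0.5372, -0.0287, 0.0514]
tool_rot: [0.778, 0.559, -0.236, 0.167]
ft_force: [-0.4, 0.0, -0.3]
grip_width: 0.0669
grip_force: 0.0
```

View pics/s5.png

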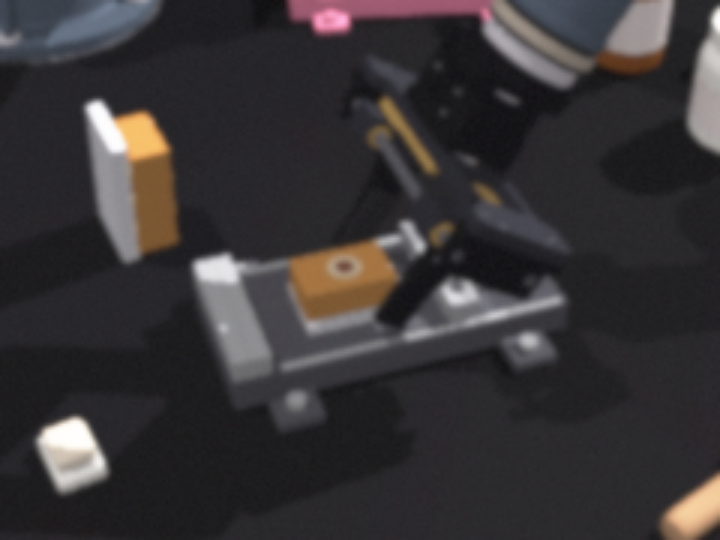

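Block lies flat, disc up at (343,267). Retreat upward, level the tool, and look.

```bash
python3 -m handwheel '{"hand":[0.8,0.8,0.8,0.8,0.8,0.8,0.8,0.8,0.8,0.8,0.8,0.8],"translation":[[0,0,20],[0,0,45],[0,0,75],[0,0,105],[0,0,125],[0,0,125],[0,0,125],[0,0,125],[0,0,125],[0,0,125],[0,0,125],[0,0,125]],"turn":[[0,0,0],[0,0,0],[0,0,0],[0.555,-0.187,0],[0.555,-0.187,0],[0.555,-0.187,0],[0.555,-0.187,0],[0.555,-0.187,0],[0.555,-0.187,0],[0.555,-0.187,0],[0.555,-0.187,0],[0.555,-0.187,0]]}'; python3 - <<'E'
from h import *
from scipy.spatial.transform import Rotation as R
a=np.radians(-18.6);X=np.array([np.cos(a),np.sin(a)]);Y=np.array([-np.sin(a),np.cos(a)]);O=np.array([.5316,-.0333])
for n in("top","scene"):
    p,d=camera(n);W=cloud(n,d);H=W[...,2];q=W[...,:2]-O;s=q@X;t=q@Y;p=p.astype(int)
    for l,m in(("resin top",(H>.048)&(H<.06)&(t>-.08)&(t<.035)&(abs(s)<.04)&(p[...,0]>p[...,2]+40)),("paddle",(H>.079)&(H<.09)&(t>.05)&(t<.11)&(abs(s)<.03))):
        if m.sum()>5: print(n,l,m.sum(),cv2.minAreaRect((np.c_[s[m],t[m]]*1000).astype(np.float32)),np.median(H[m]))
print(R.from_quat(robot.get_obs()["tool_rot"]).as_matrix().round(3))
E
```

```text
time: 10.9
position: [0.5371, -0.0277, 0.1759]
tool_rot: [0.811, 0.585, -0.002, -0.002]
ft_force: [0.4, -0.2, -0.1]
grip_width: 0.0696
grip_force: 0.0
scene resin top 508 ((4.665937423706055, -19.854482650756836), (41.517112731933594, 60.02883529663086), 0.24090637266635895) 0.05621118621474297
scene paddle 95 ((2.3583602905273438, 82.14990997314453), (36.11033630371094, 11.62604808807373), 1.9623018503189087) 0.08534946943557764
[[ 0.316  0.949 -0.005]
 [ 0.949 -0.316  0.001]
 [-0.001 -0.005 -1.   ]]
```

```bash
python3 -m handwheel '{"hand":[0.42,0.42,0.42,0.42,0.42,0.42,0.42,0.42,0.42,0.42,0.42,0.42],"translation":[[6,20,0],[12,40,0],[18,60,0],[22,72,0],[22,72,0],[22,72,0],[22,72,0],[22,72,0],[22,72,0],[22,72,0],[22,72,0],[22,72,0]],"turn":[[0,0,-1.571],[0,0,-1.571],[0,0,-1.571],[0,0,-1.571],[0,0,-1.571],[0,0,-1.571],[0,0,-1.571],[0,0,-1.571],[0,0,-1.571],[0,0,-1.571],[0,0,-1.571],[0,0,-1.571]]}'; python3 -m handwheel '{"hand":[0.42,0.42,0.42],"translation":[[0,0,0],[0,0,0],[0,0,0]],"turn":[[0,0,-0.07],[0,0,-0.07],[0,0,-0.07]]}'
```

```text
time: 12.0
position: [0.5591, 0.0443, 0.1759]
tool_rot: [0.992, -0.128, -0.0, -0.002]
ft_force: [-0.6, 0.2, 0.0]
grip_width: 0.0368
grip_force: 0.0
time: 12.25
position: [0.5591, 0.0441, 0.176]
tool_rot: [0.987, -0.159, 0.0, -0.002]
ft_force: [-0.3, -0.1, -0.3]
grip_width: 0.037
grip_force: 0.0
```

```bash
python3 -m handwheel '{"hand":[0.42,0.42,0.42,0.42,0.42,0.42,0,0,0,0,0,0],"translation":[[0,0,-20],[0,0,-45],[0,0,-75],[0,0,-100],[0,0,-109],[0,0,-109],[0,0,-109],[0,0,-109],[0,0,-109],[0,0,-109],[0,0,-109],[0,0,-109]],"turn":[[0,0,0],[0,0,0],[0,0,0],[0,0,0],[0,0,0],[0,0,0],[0,0,0],[0,0,0],[0,0,0],[0,0,0],[0,0,0],[0,0,0]]}' 25
```

```text
time: 13.25
position: [0.5601, 0.0435, 0.0686]
tool_rot: [0.987, -0.161, 0.002, -0.002]
ft_force: [1.6, 2.6, 5.1]
grip_width: 0.012
grip_force: 25.0
```

```bash
python3 -m handwheel '{"hand":[0,0,0,0,0,0,0,0,0,0,0,0],"translation":[[-1.3,-3.8,0],[-2.6,-7.6,0],[-3.8,-11.4,0],[-5.1,-15.2,0],[-6.4,-19,0],[-7.7,-22.8,0],[-8.9,-26.5,0],[-10.2,-30.3,0],[-11.5,-34.1,0],[-12.4,-37,0],[-13.4,-39.8,0],[-13.4,-39.8,0]],"turn":[[0,0,0],[0,0,0],[0,0,0],[0,0,0],[0,0,0],[0,0,0],[0,0,0],[0,0,0],[0,0,0],[0,0,0],[0,0,0],[0,0,0]]}'; python3 -m handwheel '{"hand":[0,0,0,0],"translation":[[-0.5,-1.4,0],[-1,-2.8,0],[-1,-2.8,0],[-1,-2.8,0]],"turn":[[0,0,0],[0,0,0],[0,0,0],[0,0,0]]}'
```

```text
time: 14.25
position: [0.5466, 0.0036, 0.0686]
tool_rot: [0.987, -0.161, 0.002, -0.002]
ft_force: [-0.0, 3.0, 8.2]
grip_width: 0.0113
grip_force: 25.0
time: 14.58
position: [0.5457, 0.0011, 0.0686]
tool_rot: [0.987, -0.161, 0.002, -0.002]
ft_force: [-0.2, 3.7, 7.2]
grip_width: 0.0116
grip_force: 25.0
```

```bash
for i in 1 2 3; do python3 -m handwheel '{"hand":[0,0,0],"translation":[[-0.4,-1,0],[-0.4,-1,0],[-0.4,-1,0]],"turn":[[0,0,0],[0,0,0],[0,0,0]]}' | egrep 'pos|ft_f'; done
```

```text
position: [0.5454, 0.0002, 0.0686]
ft_force: [0.9, 3.9, 7.8]
position: [0.5451, -0.0008, 0.0686]
ft_force: [1.0, 4.4, 6.7]
position: [0.5449, -0.0014, 0.0686]
ft_force: [1.2, 5.1, 6.4]
```

```bash
python3 -m handwheel '{"hand":[0,0,0,0],"translation":[[-0.3,-1,0],[-0.3,-1,0],[-0.3,-1,0],[-0.3,-1,0]],"turn":[[0,0,0],[0,0,0],[0,0,0],[0,0,0]]}' | egrep 'pos|ft_f'; python3 -m handwheel '{"hand":[0,0,0,0],"translation":[[-0.3,-1,0],[-0.3,-1,0],[-0.3,-1,0],[-0.3,-1,0]],"turn":[[0,0,0],[0,0,0],[0,0,0],[0,0,0]]}' | egrep 'pos|ft_f'
```

```text
position: [0.5449, -0.0015, 0.0686]
ft_force: [1.7, 9.5, 6.7]
position: [0.5448, -0.0016, 0.0686]
ft_force: [3.2, 12.7, 6.1]
```

Jaw stopped with force rising to 13 N: snug. Release and retreat.

```bash
python3 -m handwheel '{"hand":[0.35,0.35,0.35,0.35,0.35,0.35,0.35,0.35,0.35,0.35,0.35,0.35],"translation":[[0,0,0],[0,0,0],[0,0,0],[0,0,0],[0,0,20],[0,0,50],[0,0,80],[0,0,120],[30,0,150],[60,0,150],[60,0,150],[60,0,150]],"turn":[[0,0,0],[0,0,0],[0,0,0],[0,0,0],[0,0,0],[0,0,0],[0,0,0],[0,0,0],[0,0,0],[0,0,0],[0,0,0],[0,0,0]]}'; python3 - <<'E'
from h import *
a=np.radians(-18.6);X=np.array([np.cos(a),np.sin(a)]);Y=np.array([-np.sin(a),np.cos(a)]);O=np.array([.5316,-.0333])
n="scene";p,d=camera(n);W=cloud(n,d);H=W[...,2];q=W[...,:2]-O;s=q@X;t=q@Y;P=p.astype(int)
for l,m in(("resin",(H>.048)&(H<.06)&(t>-.09)&(t<.02)&(abs(s)<.04)&(P[...,0]>P[...,2]+40)),("paddle",(H>.079)&(H<.09)&(t>.0)&(t<.09)&(abs(s)<.03))):
    print(l,m.sum(),cv2.minAreaRect((np.c_[s[m],t[m]]*1000).astype(np.float32)),np.median(H[m]))
cv2.imwrite("pics/s6.png",cv2.resize(p[190:370,200:440,::-1],(720,540)))
E
```

```text
time: 17.0
position: [0.6038, -0.0049, 0.2174]
tool_rot: [0.987, -0.161, 0.001, -0.002]
ft_force: [0.1, 0.0, -1.7]
grip_width: 0.0303
grip_force: 0.0
resin 518 ((3.792163848876953, -50.287479400634766), (41.5117073059082, 60.48357009887695), 0.6885020136833191) 0.05615520375694255
paddle 98 ((1.4926319122314453, 34.41710662841797), (12.000980377197266, 35.7852897644043), 86.98609161376953) 0.08538075267550549
```

View pics/s6.png

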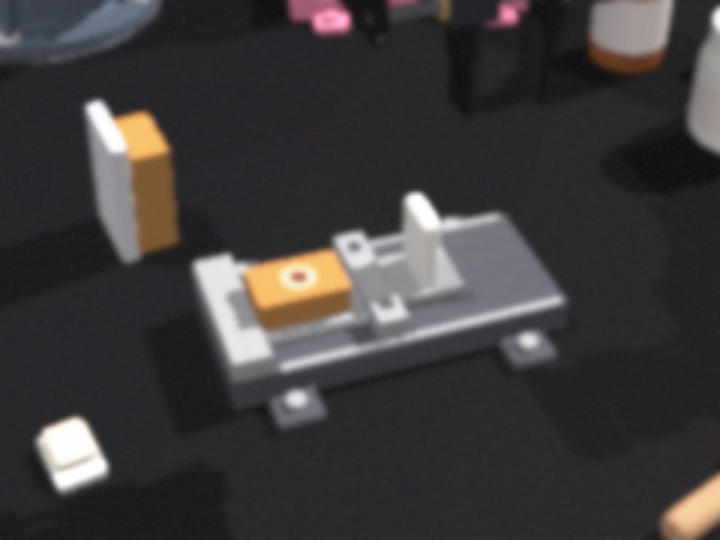

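The block lies flat, disc up at (298,276), clamped between the jaws. The paddle is at vise y ≈ 34.5 mm, so the jaw is at ≈0.040 and the gap is 70 mm. The arm is clear.

```bash
python3 -c "
from rig import hand_in
print(hand_in())"
```

```text
the job is handed in; nothing more can be done
None
```

The job is done and handed in at about 17 s: the block lies flat on its plate with the resin face up, the jaw holds it snugly (about 70 mm gap), and the arm is clear of everything.

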